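# Sweep the biscotti ends off the chopping block into the scraps pan

## Robot

A 7-joint arm with a two-finger parallel gripper is mounted at the origin on the work surface. World frame = base frame: x ahead of the robot, y to its left, z up, the work surface at z = 0. Lengths are in m, angles in rad, forces in N, time in s.
With the tool pointing down it reaches from about 0.4 to 0.9 m from the base axis. Payload 5.5 kg.
Tool frame: the origin (TCP) lies on the mounting face of the last link; the fingertips stand 178 mm ahead of it and the grasp point (between the pads) lies 159 mm ahead of it (r.grip_point_offset is the distance from the TCP to the grasp point, in m); z points along the fingers, y is the line along which they close (so a half turn about z gives the same grasp; the last joint's range is limited). The gripper opens to 92 mm and grips with 3 to 60 N. Pads are 19 mm wide; open, the fingers measure 130 mm over their backs; the gripper's body (75 mm by 190 mm) begins 47 mm behind the grasp point.
Start: joints at [-0.997, 0.501, -0.427, 1.55, 0.221, 1.138, -0.21], TCP at [0.199, 0.619, 0.405] pointing down, gripper open.
Joint ranges: [-2.88, 2.88], [-0.31, 2.03], [-1.54, 1.56], [0.2, 2.42], [-1.41, 4.55], [0.19, 2.02], [-2.57, 2.57]. Speed limits (rad/s): [2.57, 2.57, 3.14, 3.14, 3.14, 3.14, 3.14].

## Interface

Orientations are given as a rotation vector (axis times angle).
In Python, from cell import r gives the robot as it stands. The module is installed in compiled form; this text tells all that it offers.
- The arm moves only by the tool step_arm, never from a script. Its argument "series" is a list of rows, each a list of 5 numbers: the shift along the tool's x, y, z normalised to -1 to 1, where 1 is 30 cm, then the turn about the tool's z normalised to -1 to 1, where 1 is 2 rad, then the closure, from 0 (fully open) to 1 (shut). A call has 1 to 10 rows; each row is the pose to reach, as a shift and turn from the pose commanded when the call began, along the tool's axes at that moment; what a row does not reach only later rows make up. A row lasts 1/8 s, in which the tool goes at most 62.5 mm and 10.7 degrees, less where a joint would pass 70% of its speed; a pose out of reach is approached as far as the arm can. A call with a number of a shift or a turn outside -1 to 1 is refused whole. A call with a gripper value outside its range is refused whole. The fingers move at their own pace and stop on an object; "grip_force" is the grip in N (left out, the last holds). Time passes only in rows, so rows that repeat a pose let the fingers close. It gives the time, the measured TCP pose, the force, the opening and the grip force at its end, in the units of the state.
- r.sense(): the state, without advancing time (a new reading comes with each control period).
- r.capture(name): name is "side" or "top" or "wrist"; returns a dict with "frame" (420x560x3 uint8, red, green, blue), "camera_matrix" (3x3 intrinsics, pixels), "distortion" ([k1, k2, p1, p2, k3] as OpenCV has them; the pictures are not rectified), "extrinsics" (4x4, takes a point from camera to world coordinates); the wrist camera has in their place "T_tool_cam" (4x4, takes a point from camera to tool coordinates, whose origin is the TCP and whose axes are the flange's). Camera axes: x right, y down, z forward; pixel columns grow to the right and rows downward; lengths in m; the calibration is good to about 2 mm. A picture is of the moment at which its call begins: read the wrist's pose just before it. There is no depth.
- r.sign_off(): hands the job in; it is judged then, once.
The state is a dict: "time_s": time; "joint_positions": joint angles; "qd": joint speeds; "tau": joint torques, N m; "position": TCP position; "ee_rot": TCP orientation; "force": force on the tool from outside, world axes, zero at the start; "wrist_torque": the same for the moment, N m; "opening": finger opening in m; "gripper_force": force on a finger pad.
Only numpy, scipy, OpenCV 4.12 (cv2) and the standard library are available. Lean on these libraries where they do the work, as an engineer would, in place of code of your own. Each camera call takes 0.05 s, during which the arm holds its last target. There are 200 camera calls.

## Task

Sweep the three loose biscotti ends off the chopping block into the steel scraps pan standing at one end of it, not into the white tub of whole biscotti at the other end. Push them along the block with the fingers, without picking any of them up, and leave the tart and the other things on the block standing where they are.

Things in the scene. Friction and masses are not known exactly. Their poses are not given: they have to be found in the camera images.
- block: pale, faintly striped wooden chopping block, 280 mm (x) by 400 mm (y) by 70 mm high, flat top without rims, fixed; origin at the centre of its underside on the table, so its top is 70 mm above it; its long way is its y axis, and x points away from the robot
- pan: open stainless steel scraps pan, empty, 176 x 160 mm outside (its x, y), rim 66 mm above the table (4 mm below the block's top), walls 3 mm, inner floor 3 to 5 mm up; fixed, against one of the two ends (+y or -y in the block's frame; which one varies) of the block, its near wall 3 mm from the block's end face, its yaw the block's, its centre 70 mm to the robot's side (-x) of the block's long centre line; origin at the centre of its underside, on the table
- tub: open white plastic tub with whole biscotti lying in it, 176 x 160 mm outside (its x, y), rim 66 mm above the table (4 mm below the block's top), walls 4 mm, inner floor 3 to 5 mm up; fixed, against one of the two ends (+y or -y in the block's frame; which one varies) of the block, its near wall 3 mm from the block's end face, its yaw the block's, its centre 70 mm to the robot's side (-x) of the block's long centre line; origin at the centre of its underside, on the table
- end_a: hard, brown chunk of biscotti, about 36 x 28 x 20 mm (x, y, z), 12 to 21 g, loose, lying on the near (robot-side) half of the chopping block at any yaw; origin at the centre of the chunk, z up at the start
- end_b: hard, brown chunk of biscotti, about 32 x 30 x 22 mm (x, y, z), 12 to 21 g, loose, lying on the near (robot-side) half of the chopping block at any yaw; origin at the centre of the chunk, z up at the start
- end_c: hard, brown chunk of biscotti, about 40 x 26 x 20 mm (x, y, z), 12 to 21 g, loose, lying on the near (robot-side) half of the chopping block at any yaw; origin at the centre of the chunk, z up at the start
- tart: round baked tart on the far half of the block, 110 mm across at the top, about 47 mm high, loose; origin at the centre of its underside
- jar: small amber spice jar with a red cap on the block beside the tart, 36 mm across, 55 mm high, loose; origin at the centre of its underside
- ramekin: small white ceramic bowl on the far half of the block, 66 mm across, 40 mm high, loose; origin at the centre of its underside
- cutter: plain steel ring cutter on the far half of the block, 60 mm across, 35 mm high, loose; origin at the centre of its underside
Not all that is in view belongs to the job. What is shaped like the end_c but green is not meant. Leave any turquoise look-alike of the end_a alone.

How it is judged:
At the end, for the whole second after the job is handed in: All three biscotti ends lie at rest inside the steel scraps pan: each one's centre between the pan's walls and below 58 mm above its underside, so none lies on the rim or hangs half out (x of end_a in the frame of pan between -0.085 and 0.085 m and y of end_a in the frame of pan between -0.077 and 0.077 m and z of each of end_a, end_b, end_c in the frame of pan below 0.058 m and linear speed of each of end_a, end_b, end_c below 0.02 m/s and x of end_b in the frame of pan between -0.085 and 0.085 m and y of end_b in the frame of pan between -0.077 and 0.077 m and x of end_c in the frame of pan between -0.085 and 0.085 m and y of end_c in the frame of pan between -0.077 and 0.077 m); the robot touches nothing.
It fails at once if A biscotti end was picked up (its centre more than 105 mm above the table, 25 mm above where it lay) (height (world z) of any of end_a, end_b, end_c above 0.105 m).
It fails at once if Another thing on the block was disturbed: tart, jar, ramekin or cutter moved more than 30 mm, or jar or ramekin tipped (distance of any of tart, jar, ramekin, cutter from where it was at the start of the episode above 0.03 m or angle between any of jar, ramekin's own z axis and vertical above 0.5 rad).
It also fails if it takes over 61 s, if anything falls off the work surface, if the arm or the gripper's body presses on something with over 40 N, if the wrist force passes 120 N, or if a joint passes its speed limit or range.

## Working session

There is one attempt and no reset: what is moved stays moved. The work goes in short steps, Python scripts to look and compute and a tool call to move; the robot and the scene stay as the last step left them, time stands still between calls to the robot, and variables do not carry over. Pictures are saved under pics/ and viewed, at most 10 in all, crops included, and the job is handed in when it is done.

Besides the shell and the picture viewer there is one more tool, called after "Call:" as name([rows], argument=value, ...), one row to a line, values as JSON. step_arm: Moves the arm, as the interface text tells. Its arguments: {"type":"object","properties":{"series":{"type":"array","items":{"type":"array","items":{"type":"number"}}},"grip_force":{"type":"number"}},"required":["series"]}

```bash
mkdir -p pics; cat > h.py <<'E'
import numpy as np, cv2
from cell import r
def ray(c,px,z):
    u=cv2.undistortPoints(np.array([[px]],float),np.array(c["camera_matrix"]),np.array(c["distortion"],float))[0,0]
    T=np.array(c["extrinsics"]); d=T[:3,:3]@np.array([u[0],u[1],1]); o=T[:3,3]
    return o+d*(z-o[2])/d[2]
def save(c,n): cv2.imwrite("pics/"+n+".png",cv2.cvtColor(np.array(c["frame"]),cv2.COLOR_RGB2BGR))
E
python3 - <<'E'
from h import *
s=r.sense(); print(s["position"],s["ee_rot"],s["time_s"],s["opening"])
for n in("top","side"):
    c=r.capture(n); save(c,n); print(np.array(c["extrinsics"]).round(3))
E
```

```text
[0.19873167 0.61848531 0.4036814 ] [-4.86110505e-01 -3.10342553e+00  3.00704400e-03] 0.0 0.09178804818410277
[[-0.015 -0.998  0.068  0.405]
 [-1.     0.015 -0.013  0.   ]
 [ 0.012 -0.068 -0.998  1.231]
 [ 0.     0.     0.     1.   ]]
[[ 0.77  -0.341  0.54  -0.033]
 [-0.638 -0.38   0.669 -0.676]
 [-0.023 -0.86  -0.51   0.567]
 [ 0.     0.     0.     1.   ]]
```

View pics/top.png

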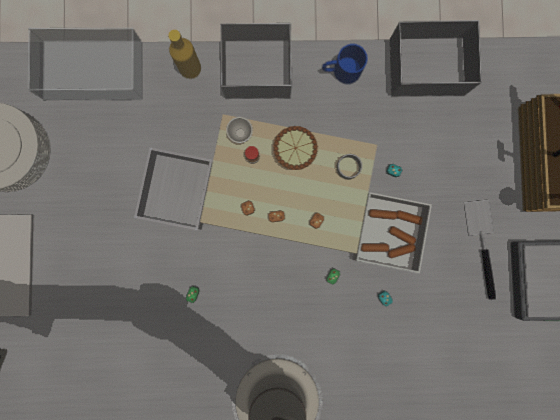

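View pics/side.png

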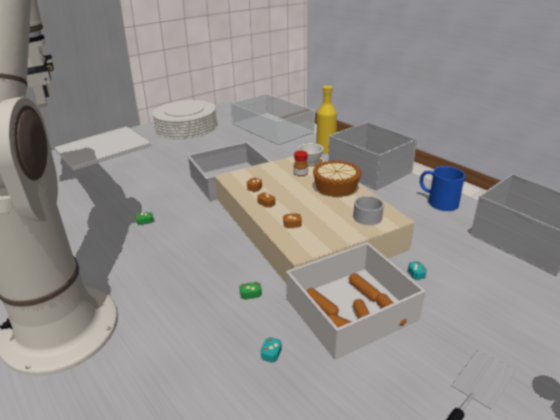

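The steel pan is at the left (+y) end at about (175,188), and the white tub is at the right (393,232). Brown ends on the block: (248,208), (276,216), (317,221). Look-alikes to leave alone: green (193,294) and (333,276), turquoise (394,170) and (385,298), plus the whole biscotti in the tub.

```bash
python3 - <<'E'
from h import *
c=r.capture("top"); f=np.array(c["frame"])
hsv=cv2.cvtColor(f,cv2.COLOR_RGB2HSV)
m=cv2.inRange(hsv,(3,110,60),(16,255,255)); m[:, :205]=0;m[:,358:]=0;m[:190]=0;m[250:]=0
n,l,st,ce=cv2.connectedComponentsWithStats(m)
W=lambda p,z: ray(c,p,z)[:2]
P=[W(p,.07) for p in [(222,115),(376,144),(358,252),(202,222)]]
ctr=np.mean(P,0); ey=(P[0]+P[3]-P[1]-P[2]); ey/=np.linalg.norm(ey); ex=np.array([ey[1],-ey[0]])
print("ctr",ctr,"ey",ey,"yaw",np.arctan2(-ey[0],ey[1]))
B=lambda w:np.round([(w-ctr)@ex,(w-ctr)@ey],4)
for p in P: print("corner",B(p))
for i in range(1,n):
    if st[i,4]>30:
        q=cv2.boxPoints(cv2.minAreaRect(np.argwhere(l==i)[:,::-1].astype(np.float32)))
        print("end",ce[i].round(1),st[i],W(ce[i],.085).round(4),B(W(ce[i],.085)), [B(W(k,.085)).tolist() for k in q])
for nm,p,z in [("tart",(295,149),.115),("jar",(252,153),.125),("ram",(239,131),.11),("cut",(348,166),.105)]+[("pan",p,.066) for p in [(150,150),(210,160),(198,228),(137,214)]]: print(nm,W(p,z).round(3),B(W(p,z)))
cv2.imwrite("pics/crop.png",cv2.resize(cv2.cvtColor(f[110:255,130:380],cv2.COLOR_RGB2BGR),None,fx=3.2,fy=3.2,interpolation=2))
E
```

```text
ctr [ 0.5561475  -0.03991772] ey [0.20188841 0.97940853] yaw -0.20328564830568996
corner [0.138  0.2005]
corner [ 0.1386 -0.197 ]
corner [-0.1386 -0.2001]
corner [-0.138   0.1966]
end [247.3 207.6] [241 201  13  14 119] [0.494  0.0664] [-0.0823  0.0915] [[-0.0758, 0.1106], [-0.0624, 0.0867], [-0.0885, 0.0721], [-0.1018, 0.0959]]
end [276.  216.1] [269 211  15  11 125] [ 0.4719 -0.0046] [-0.0896  0.0176] [[-0.0805, 0.0371], [-0.074, 0.003], [-0.0984, -0.0016], [-0.1049, 0.0324]]
end [316.2 220.1] [310 213  14  15 119] [ 0.4606 -0.104 ] [-0.0807 -0.082 ] [[-0.0913, -0.0642], [-0.0608, -0.0772], [-0.0708, -0.1005], [-0.1012, -0.0875]]
tart [ 0.633 -0.053] [0.0779 0.0026]
jar [0.623 0.051] [0.0467 0.1026]
ram [0.68  0.083] [0.0968 0.1455]
cut [ 0.591 -0.183] [ 0.0631 -0.1329]
pan [0.645 0.311] [0.0161 0.3617]
pan [0.618 0.16 ] [0.0198 0.2085]
pan [0.446 0.191] [-0.1545  0.2041]
pan [0.483 0.343] [-0.1485  0.3603]
```

View pics/crop.png

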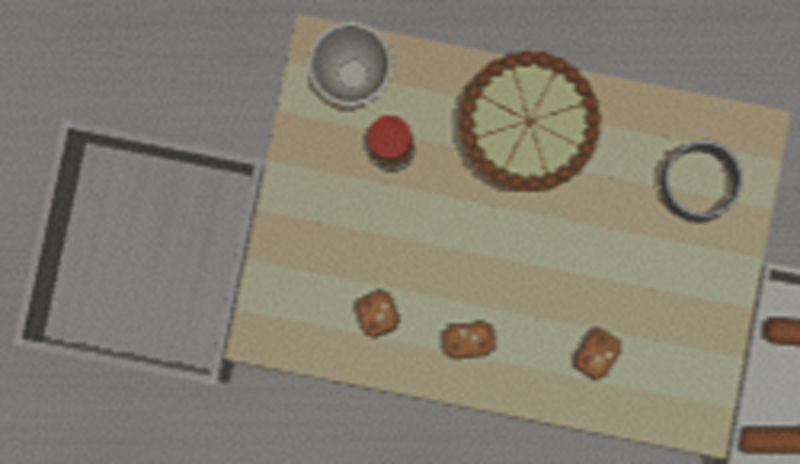

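The crop shows exactly three brown ends, with a clear lane on the robot side between them and the pan. I'll rake them one at a time, nearest the pan first. First move: approach at height with the turn.

Call:
step_arm([
  [-0.76,-0.79,0,0.731,0.8],
  [-0.76,-0.79,0,0.731,0.8],
  [-0.76,-0.79,0,0.731,0.8],
  [-0.76,-0.79,0,0.731,0.8],
  [-0.76,-0.79,0,0.731,0.8],
  [-0.76,-0.79,0,0.731,0.8],
  [-0.76,-0.79,0,0.731,0.8],
  [-0.76,-0.79,0,0.731,0.8],
  [-0.76,-0.79,0,0.731,0.8],
  [-0.76,-0.79,0,0.731,0.8],
])

```text
time_s: 1.4
position: [0.3432, 0.3235, 0.4046]
ee_rot: [2.431, 1.99, -0.001]
force: [-0.4, 0.5, 0.6]
opening: 0.0185
gripper_force: 0.0
```

```bash
cat >> h.py <<'E'
from scipy.spatial.transform import Rotation as Ro
ctr=np.array([.5561,-.0399]);ey=np.array([.2019,.9794]);ex=np.array([ey[1],-ey[0]])
def go(bx,by,tip):
    s=r.sense(); p=np.array(s["position"]); R=Ro.from_rotvec(s["ee_rot"]).as_matrix()
    t=np.r_[ctr+ex*bx+ey*by, tip+.178]; tipnow=p+R[:,2]*.178
    d=R.T@(t-p); y=R[:2,1]; ang=np.arctan2(ex[1],ex[0])-np.arctan2(y[1],y[0])
    print("t",s["time_s"],"block xy",((p[:2]-ctr)@ex).round(4),((p[:2]-ctr)@ey).round(4),"tip z",tipnow[2].round(4),"open",s["opening"],"F",np.round(s["force"],1))
    print("units",(d/.3).round(3),"turn",-ang/2, "q",np.round(s["joint_positions"],2))
E
python3 -c "
from h import *
go(-.083,.054,.12)"
```

```text
t 1.4 block xy -0.2819 0.313 tip z 0.2266 open 0.018517252693140824 F [-0.4  0.5  0.6]
units [-0.866  0.659  0.355] turn 0.002282573911605773 q [-0.7   0.15 -0.13  1.99  0.02  1.   -1.03]
```

Call:
step_arm([
  [-0.866,0.659,0.2,0.002,0.8],
  [-0.866,0.659,0.2,0.002,0.8],
  [-0.866,0.659,0.2,0.002,0.8],
  [-0.866,0.659,0.2,0.002,0.8],
  [-0.866,0.659,0.2,0.002,0.8],
  [-0.866,0.659,0.2,0.002,0.8],
  [-0.866,0.659,0.2,0.002,0.8],
  [-0.866,0.659,0.355,0.002,0.8],
  [-0.866,0.659,0.355,0.002,0.8],
  [-0.866,0.659,0.355,0.002,0.8],
])

```text
time_s: 2.65
position: [0.485, 0.0305, 0.2991]
ee_rot: [-2.436, -1.984, -0.001]
force: [-0.1, -0.3, 0.9]
opening: 0.0182
gripper_force: 0.0
```

```bash
python3 -c "
from h import *
go(-.083,.054,.074)
c=r.capture('wrist'); T=np.array(c['T_tool_cam']); print(T.round(3))
a=np.array(c['frame']); b=np.array(r.capture('side')['frame'])
b=cv2.resize(b[120:280,170:384],(560,420))
save(c,'w1'); save({'frame':b},'s1')"
```

```text
t 2.65 block xy -0.0838 0.0546 tip z 0.1211 open 0.018246614815755815 F [-0.1 -0.3  0.9]
units [-0.002  0.003  0.157] turn -0.00019352605101234654 q [-0.23  0.32  0.13  2.06 -0.06  0.76 -0.27]
[[ 0.001 -0.955 -0.297  0.081]
 [ 1.     0.001 -0.001  0.   ]
 [ 0.001 -0.297  0.955  0.02 ]
 [ 0.     0.     0.     1.   ]]
```

View pics/w1.png

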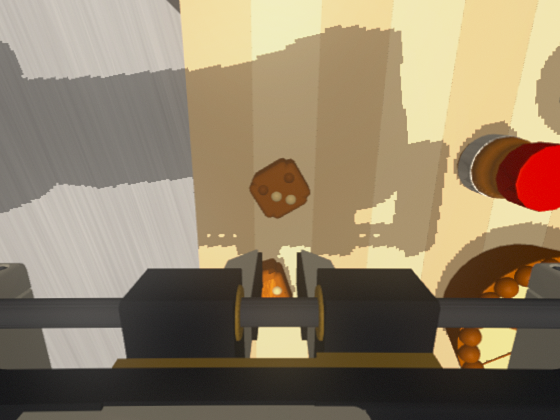

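The wrist view shows end 1 at (280,188), centred ahead of the fingers. Part of end 2 shows between them at (275,260). I'll check the gap by casting rays.

```bash
python3 -c "
from h import *
s=r.sense(); c=r.capture('wrist'); T=np.eye(4);T[:3,:3]=Ro.from_rotvec(s['ee_rot']).as_matrix();T[:3,3]=s['position']
c['extrinsics']=T@np.array(c['T_tool_cam'])
for p in [(280,158),(280,217),(250,187),(310,187),(272,259)]:
  w=ray(c,p,.088)[:2]-ctr; print(p,(w@ex).round(4),(w@ey).round(4))"
```

```text
(280, 158) -0.082 0.1102
(280, 217) -0.082 0.0734
(250, 187) -0.1003 0.0926
(310, 187) -0.0637 0.0926
(272, 259) -0.0872 0.0446
```

Call:
step_arm([
  [0.021,0.003,0.0,0,0.8],
  [0.021,0.003,0.05,0,0.8],
  [0.021,0.003,0.1,0,0.8],
  [0.021,0.003,0.15,0,0.8],
  [0.021,0.003,0.157,0,0.8],
  [0.05,0.003,0.157,0,0.8],
  [0.09,0.003,0.157,0,0.8],
  [0.13,0.003,0.157,0,0.8],
  [0.17,0.003,0.157,0,0.8],
  [0.21,0.003,0.157,0,0.8],
])

```text
time_s: 4.05
position: [0.4989, 0.0919, 0.2513]
ee_rot: [2.437, 1.982, 0.001]
force: [-0.9, 0.1, 0.3]
opening: 0.0185
gripper_force: 0.1
```

```bash
cat >> h.py <<'E'
def wr(n):
    s=r.sense(); c=r.capture('wrist'); T=np.eye(4);T[:3,:3]=Ro.from_rotvec(s['ee_rot']).as_matrix();T[:3,3]=s['position']
    c['extrinsics']=T@np.array(c['T_tool_cam']); save(c,n)
    ends(c)
def ends(c):
    f=np.array(c["frame"]); m=cv2.inRange(cv2.cvtColor(f,cv2.COLOR_RGB2HSV),(3,110,60),(16,255,255))
    n,l,st,ce=cv2.connectedComponentsWithStats(m)
    for i in range(1,n):
        if st[i,4]>25:
            w=ray(c,ce[i],.08)[:2]-ctr; print(ce[i].round(),st[i,4],"block",(w@ex).round(3),(w@ey).round(3))
E
python3 -c "
from h import *
go(-.083,.225,.074); wr('w2'); print('top'); ends(r.capture('top'))"
```

```text
t 4.05 block xy -0.0826 0.1176 tip z 0.0733 open 0.018489330949060804 F [-0.9  0.1  0.3]
units [ 0.358 -0.002 -0.002] turn -0.0010587049828271883 q [-0.32  0.44  0.1   2.04 -0.07  0.67 -0.38]
[282. 235.] 3971 block -0.081 0.14
[493. 276.] 120 block 0.029 0.118
[519. 291.] 220 block 0.044 0.109
[513. 330.] 39 block 0.046 0.084
top
[550. 127.] 47 block 0.26 -0.615
[294. 148.] 425 block 0.087 0.005
[556. 176.] 31 block 0.14 -0.649
[276. 216.] 126 block -0.089 0.018
[396. 215.] 367 block -0.032 -0.274
[316. 220.] 119 block -0.08 -0.082
[402. 243.] 390 block -0.096 -0.301
[375. 247.] 185 block -0.119 -0.237
```

End 1 is being carried at (-0.081, 0.140), and end 2 hasn't moved.

Call:
step_arm([
  [0.04,-0.002,-0.003,0,0.8],
  [0.08,-0.002,-0.003,0,0.8],
  [0.12,-0.002,-0.003,0,0.8],
  [0.16,-0.002,-0.003,0,0.8],
  [0.2,-0.002,-0.003,0,0.8],
  [0.24,-0.002,-0.003,0,0.8],
  [0.28,-0.002,-0.003,0,0.8],
  [0.32,-0.002,-0.003,0,0.8],
  [0.36,-0.002,-0.003,0,0.8],
  [0.4,-0.002,-0.003,0,0.8],
])

```text
time_s: 5.4
position: [0.5228, 0.2092, 0.252]
ee_rot: [-2.438, -1.981, 0.0]
force: [-0.9, 0.6, -0.2]
opening: 0.0181
gripper_force: 0.0
```

```bash
python3 -c "
from h import *
go(-.088,-.022,.12); wr('w3')"
```

```text
t 5.4 block xy -0.0829 0.2372 tip z 0.074 open 0.018139195488988496 F [-0.9  0.6 -0.2]
units [-0.864 -0.015 -0.153] turn -0.0013526993084986977 q [-0.5   0.51  0.09  1.9  -0.07  0.73 -0.58]
[280. 215.] 1948 block -0.082 0.27
```

View pics/w3.png

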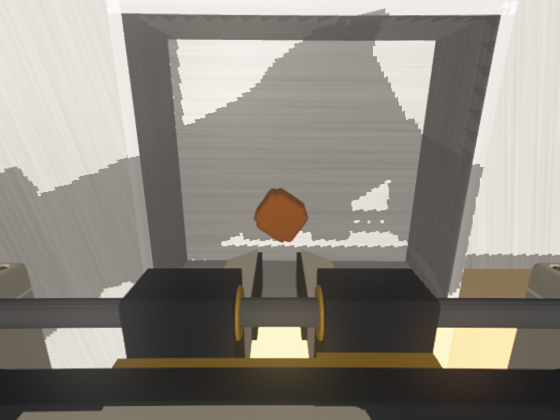

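End 1 is on the pan floor at (281,215). Next I lift, go back behind end 2 and lower.

Call:
step_arm([
  [0,0,-0.16,0,0.8],
  [-0.2,-0.02,-0.18,0,0.8],
  [-0.4,-0.02,-0.18,0,0.8],
  [-0.6,-0.02,-0.18,0,0.8],
  [-0.8,-0.02,-0.18,0,0.8],
  [-0.873,-0.02,-0.18,0,0.8],
  [-0.873,-0.02,-0.18,0,0.8],
  [-0.873,-0.02,-0.1,0,0.8],
  [-0.873,-0.02,-0.05,0,0.8],
  [-0.873,-0.02,-0.01,0,0.8],
])

```text
time_s: 6.7
position: [0.4633, -0.0456, 0.2541]
ee_rot: [-2.436, -1.983, 0.001]
force: [0.0, 0.8, -0.6]
opening: 0.0185
gripper_force: 0.0
```

```bash
python3 -c "
from h import *
go(-.089,.235,.074); wr('w4')"
```

```text
t 6.7 block xy -0.0897 -0.0243 tip z 0.0761 open 0.018457996008608216 F [ 0.   0.8 -0.6]
units [0.864 0.002 0.007] turn -0.0004354954484734469 q [-0.11  0.38  0.17  2.13 -0.11  0.64 -0.06]
[277. 197.] 4085 block -0.091 0.017
[540. 220.] 3648 block 0.04 0.005
[285. 345.] 1067 block -0.087 -0.071
```

Call:
step_arm([
  [0.04,0.002,0.007,0,0.8],
  [0.08,0.002,0.007,0,0.8],
  [0.12,0.002,0.007,0,0.8],
  [0.16,0.002,0.007,0,0.8],
  [0.2,0.002,0.007,0,0.8],
  [0.24,0.002,0.007,0,0.8],
  [0.28,0.002,0.007,0,0.8],
  [0.33,0.002,0.007,0,0.8],
  [0.38,0.002,0.007,0,0.8],
  [0.43,0.002,0.007,0,0.8],
])

```text
time_s: 8.0
position: [0.4904, 0.0805, 0.2529]
ee_rot: [-2.438, -1.981, -0.0]
force: [0.6, 0.1, -0.2]
opening: 0.0187
gripper_force: 0.1
```

```bash
python3 -c "
from h import *
go(-.089,.24,.074); wr('w5')"
```

```text
t 8.0 block xy -0.0887 0.1047 tip z 0.0749 open 0.018692812242703416 F [ 0.6  0.1 -0.2]
units [ 0.451 -0.002  0.003] turn -0.0012484701298748624 q [-0.34  0.42  0.14  2.06 -0.1   0.67 -0.34]
[290.  13.] 1464 block -0.084 0.225
[270. 229.] 4092 block -0.093 0.13
[508. 253.] 108 block 0.029 0.117
[535. 271.] 523 block 0.045 0.107
```

Call:
step_arm([
  [0.04,-0.002,0.003,0,0.8],
  [0.09,-0.002,0.003,0,0.8],
  [0.14,-0.002,0.003,0,0.8],
  [0.19,-0.002,0.003,0,0.8],
  [0.24,-0.002,0.003,0,0.8],
  [0.29,-0.002,0.003,0,0.8],
  [0.34,-0.002,0.003,0,0.8],
  [0.39,-0.002,0.003,0,0.8],
  [0.45,-0.002,0.003,0,0.8],
  [0.45,-0.002,0.003,0,0.8],
])

```text
time_s: 9.3
position: [0.5173, 0.2139, 0.2521]
ee_rot: [-2.435, -1.984, -0.002]
force: [0.3, -0.4, -0.8]
opening: 0.0181
gripper_force: 0.0
```

```bash
python3 -c "
from h import *
go(-.082,-.122,.12); wr('w6')"
```

```text
t 9.3 block xy -0.0893 0.2407 tip z 0.0741 open 0.018110069845205787 F [ 0.3 -0.4 -0.8]
units [-1.209  0.024 -0.154] turn 6.433134738816071e-05 q [-0.54  0.51  0.12  1.91 -0.09  0.73 -0.56]
[283. 220.] 3564 block -0.087 0.271
```

View pics/w6.png

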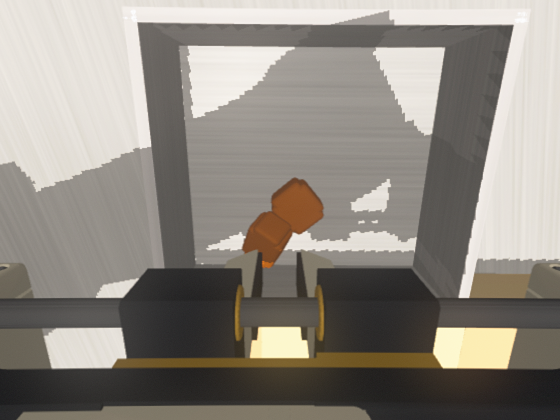

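Both ends are in the pan, at (297,206) and (267,237). Now end 3.

Call:
step_arm([
  [0,0,-0.16,0,0.8],
  [-0.2,0.03,-0.18,0,0.8],
  [-0.4,0.03,-0.18,0,0.8],
  [-0.6,0.03,-0.18,0,0.8],
  [-0.8,0.03,-0.18,0,0.8],
  [-1.0,0.03,-0.18,0,0.8],
  [-1.0,0.03,-0.18,0,0.8],
])

```text
time_s: 10.22
position: [0.4626, -0.0898, 0.3062]
ee_rot: [2.448, 1.967, -0.003]
force: [0.3, 0.5, 0.2]
opening: 0.0185
gripper_force: 0.0
```

Call:
step_arm([
  [-0.1,0,0,0,0.8],
  [-0.22,0,0,0,0.8],
  [-0.22,0,0,0,0.8],
  [-0.22,0,0.08,0,0.8],
  [-0.22,0,0.13,0,0.8],
  [-0.22,0,0.17,0,0.8],
  [-0.22,0,0.178,0,0.8],
])

```text
time_s: 11.1
position: [0.4509, -0.1479, 0.2517]
ee_rot: [-2.436, -1.981, 0.002]
force: [-1.2, 0.9, 1.2]
opening: 0.0187
gripper_force: 0.0
```

```bash
python3 -c "
from h import *
go(-.080,.235,.074); wr('w7')"
```

```text
t 11.1 block xy -0.0812 -0.127 tip z 0.0737 open 0.018708377958057378 F [-1.2  0.9  1.2]
units [ 1.207e+00  2.000e-03 -1.000e-03] turn -0.0010410689156493125 q [ 0.05  0.4   0.25  2.12 -0.16  0.65  0.2 ]
[557.  24.] 308 block 0.032 -0.012
[277. 193.] 4232 block -0.082 -0.083
[ 85. 262.] 35 block -0.181 -0.119
[115. 271.] 34 block -0.167 -0.125
```

Call:
step_arm([
  [0.04,0.002,-0.001,0,0.8],
  [0.08,0.002,-0.001,0,0.8],
  [0.12,0.002,-0.001,0,0.8],
  [0.16,0.002,-0.001,0,0.8],
  [0.2,0.002,-0.001,0,0.8],
  [0.24,0.002,-0.001,0,0.8],
  [0.28,0.002,-0.001,0,0.8],
  [0.32,0.002,-0.001,0,0.8],
  [0.36,0.002,-0.001,0,0.8],
  [0.4,0.002,-0.001,0,0.8],
])

```text
time_s: 12.4
position: [0.4764, -0.0303, 0.2529]
ee_rot: [-2.438, -1.981, 0.0]
force: [0.8, -0.3, -0.6]
opening: 0.0184
gripper_force: 0.0
```

Call:
step_arm([
  [0.04,0,0,0,0.8],
  [0.08,0,0,0,0.8],
  [0.12,0,0,0,0.8],
  [0.16,0,0,0,0.8],
  [0.2,0,0,0,0.8],
  [0.24,0,0,0,0.8],
  [0.28,0,0,0,0.8],
  [0.32,0,0,0,0.8],
  [0.36,0,0,0,0.8],
  [0.4,0,0,0,0.8],
])

```text
time_s: 13.65
position: [0.501, 0.0872, 0.2529]
ee_rot: [2.438, 1.981, 0.0]
force: [1.1, -0.1, 0.6]
opening: 0.0184
gripper_force: 0.1
```

```bash
python3 -c "
from h import *
go(-.080,.24,.074); wr('w8')"
```

```text
t 13.65 block xy -0.0796 0.1133 tip z 0.0749 open 0.01843766336908475 F [ 1.1 -0.1  0.6]
units [ 0.422 -0.002  0.003] turn -0.0013412399918134033 q [-0.39  0.44  0.2   2.04 -0.14  0.68 -0.31]
[255.  29.] 4490 block -0.089 0.228
[268. 230.] 4008 block -0.085 0.138
[487. 267.] 104 block 0.029 0.117
[516. 285.] 671 block 0.046 0.107
```

Call:
step_arm([
  [0.04,0,0.002,0,0.8],
  [0.09,0,0.002,0,0.8],
  [0.14,0,0.002,0,0.8],
  [0.19,0,0.002,0,0.8],
  [0.24,0,0.002,0,0.8],
  [0.29,0,0.002,0,0.8],
  [0.34,0,0.002,0,0.8],
  [0.39,0,0.002,0,0.8],
  [0.43,0,0.002,0,0.8],
  [0.43,0,0.002,0,0.8],
])

```text
time_s: 14.95
position: [0.5272, 0.214, 0.2523]
ee_rot: [-2.436, -1.983, -0.001]
force: [-0.1, -0.6, 0.3]
opening: 0.0181
gripper_force: 0.0
```

Call:
step_arm([
  [0,0,-0.15,0,0.8],
  [0,0,-0.3,0,0.8],
  [-0.2,0,-0.45,0,0.8],
  [-0.4,0,-0.45,0,0.8],
  [-0.4,0,-0.45,0,0.8],
  [-0.4,0,-0.45,0,0.8],
  [-0.4,0,-0.45,0,0.8],
])

```text
time_s: 15.82
position: [0.5027, 0.0965, 0.3869]
ee_rot: [-2.436, -1.983, 0.0]
force: [-0.7, 0.1, 0.2]
opening: 0.0186
gripper_force: 0.0
```

```bash
python3 -c "
from h import *
go(-.080,.24,.074); wr('w9')
c=r.capture('top'); ends(c)
f=np.array(c['frame'])[100:280,110:400]; save({'frame':cv2.resize(f,None,fx=1.9,fy=1.9)},'top9')
a=cv2.imread('pics/w9.png'); b=cv2.imread('pics/top9.png'); h=max(a.shape[0],b.shape[0])
a=cv2.resize(a,(400,300)); b=cv2.resize(b,(400,300)); cv2.imwrite('pics/both9.png',np.hstack([a,b]))"
```

```text
t 15.825 block xy -0.0799 0.1228 tip z 0.2089 open 0.01862988706275086 F [-0.7  0.1  0.2]
units [ 0.39 -0.    0.45] turn -0.0004658814690953056 q [-0.47  0.25  0.27  1.93 -0.08  0.97 -0.37]
[269.  63.] 2160 block -0.088 0.242
[291.  90.] 609 block -0.07 0.222
[428. 234.] 2077 block 0.062 0.094
[453. 286.] 1248 block 0.094 0.038
[450. 337.] 71 block 0.099 -0.021
[496. 349.] 549 block 0.15 -0.037
[294. 148.] 431 block 0.088 0.004
[254. 152.] 36 block 0.058 0.103
[395. 215.] 368 block -0.032 -0.274
[393. 244.] 570 block -0.103 -0.28
```

View pics/both9.png

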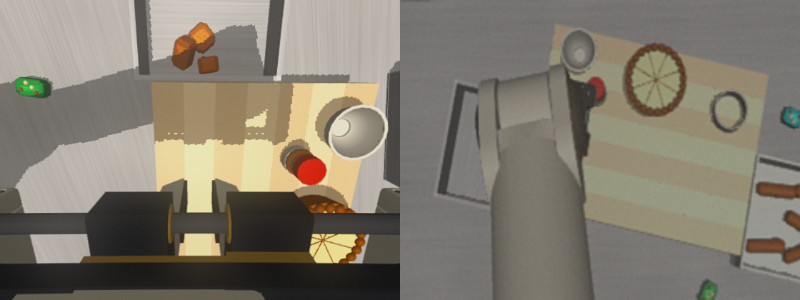

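The wrist view (left half) shows all three ends down inside the steel pan, at about (202,37), (183,52) and (207,65). The block lane is empty, the tart, jar, ramekin and cutter are where they were, and the gripper is clear.

```bash
python3 -c "
from h import *
print(r.sign_off())"
```

```text
the job is handed in; nothing more can be done
None
```

I pushed all three biscotti ends along the block into the steel pan without lifting any. The last pictures show the other things on the block still in place; the job was handed in at about 16 s, and no verdict came back.

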